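Draw a sample carrier out of a dry-block well with a hook and weigh it

TASK

Use the hook tool to fish the steel carrier with the wire bail out of its deep well in the aluminium block, and set it down gently, standing upright and wholly on the pan of the balance. Do not touch the carrier with the gripper itself, do not tip it over, and leave the two plain jars and the other things on the bench where they are. Then unhook the tool and hang it back in its stand.

Things in the scene. Friction and masses are not known exactly. Their poses are not given: they have to be found in the camera images.
- block: Fixed aluminium dry block, 80 (x) by 206 (y) by 130 (z), origin at the centre of its underside. Three vertical round wells open at the top, 56 in diameter and 120 deep (floor 10 above the bench), centred at y = -66, 0 and +66 in its frame. One holds the carrier, the other two a plain jar each.
- carrier: Loose stainless steel carrier, a disc 50 in diameter and 26 high, 0.25 to 0.45 kg, standing on the floor of one of the wells with about 3 of play all round; it can turn in it. Origin at the centre of its underside, z up. Two lugs on top at y = +17 and -17 (tops 30 above the origin) carry a swinging wire bail, see bail_axis.
- bail_axis (a point): Middle of the bail's hinge axis (along the carrier's y), 28 above the carrier's origin. The bail, an arch of 3 mm steel wire 34 wide, has a top bar along y (straight from y = -9 to +9), its centre line 30 from the axis. It swings freely and lies fallen against a stop at 0.6 rad: bar 17 to the +x OR the -x side, 25 above this point. Which side varies and is not measured: see it or feel for it.
- jar1: Loose plain steel jar without bail, 50 in diameter, 46 high with its knob (14 in diameter), standing in another well; origin at the centre of its underside. To be left alone.
- jar2: Another jar the same as jar1, in the third well. To be left alone.
- hook: Loose double-ended hook tool, 0.07 kg, hanging upright by its collar in the stand. Origin at the centre of the collar's underside, z up. Collar 34 (x) by 42 (y) by 6 high; on it a black flat-sided handle 28 (x) by 16 (y), its top 48 above the origin: grip it across y, TCP 27 above the origin. Below, a straight steel rod 4 in diameter down to the foot, see hook_foot.
- hook_foot (a point): Middle of the tool's cross foot, 100 below the hook's origin; shaped like an anchor. The foot is a 4 mm bar along the tool's x, its centre line reaching to x = +11 and -11, where both ends turn up into lips of 4 mm wire, their rounded tops 9 above this point. The free gap between rod and lip is 7 on each side. Not measured while the tool is held.
- rack: Fixed stand for the hook tool: base plate 120 by 100 by 12, a post at its back (front face at x = +35) and two level prongs along x, tops 130 above the bench, 12 wide, a slot of 22 between them, open at the front (prongs end at x = -31). Origin at the centre of the underside. The collar rests on the prongs, the tool's x along the slot either way round; the foot passes down through the slot.
- rack_seat (a point): Point in the middle of the slot at the height of the prongs' tops, where the hook's origin hangs; 130 above the bench. x axis along the slot.
- balance: Fixed bench balance, housing 200 (x) by 170 (y) by 35 high with a round steel pan 120 in diameter above it. Origin at the centre of its underside.
- pan (a point): Centre of the balance pan's upper face, 45 above the bench.
- dish: Loose clear shallow dish, 90 in diameter, 15 high, on the bench; bystander.
- vial: Loose clear vial with a green cap, 28 in diameter, 55 high; bystander.
- cap: Loose green screw cap, 28 in diameter, 12 high; bystander.
- tipbox: Loose orange tip box 85 by 120 by 50 high; bystander.
- timer: Loose grey timer 60 by 60 by 20 high; bystander.
Mind the look-alikes: they are no part of the job. Leave any blue look-alike of the rack alone.

How it is judged:
By the outcome, as a careful person would: the job done as asked, in the order asked, and still so for the second after the job is handed in, with the robot touching nothing.
It also fails if it takes over 72 s, if anything falls off the work surface, if the arm or the gripper's body presses on something with over 40 N, if the wrist force passes 120 N, or if a joint passes its speed limit or range.

ROBOT

A 7-joint arm with a two-finger parallel gripper is mounted at the origin on the work surface. World frame = base frame: x ahead of the robot, y to its left, z up, the work surface at z = 0. Lengths are in m, angles in rad, forces in N, time in s.
With the tool pointing down it reaches from about 0.4 to 0.85 m from the base axis. Payload 10.4 kg.
Tool frame: the origin (TCP) lies between the finger pads, 19 mm behind the fingertips; this is the grasp point; z points along the fingers, y is the line along which they close (so a half turn about z gives the same grasp; the last joint's range is limited). The gripper opens to 87 mm and grips with 3 to 60 N. Pads are 19 mm wide; open, the fingers measure 117 mm over their backs; the gripper's body (75 mm by 190 mm) begins 51 mm behind the grasp point.
Start: joints at [-1.349, 0.332, -0.065, 1.46, 0.022, 1.35, -0.088], TCP at [0.151, 0.606, 0.241] pointing down, gripper open.
Joint ranges: [-2.6, 2.6], [-0.5, 2.12], [-1.47, 1.34], [0.16, 2.42], [-1.27, 4.41], [0.06, 2.06], [-2.6, 2.6]. Speed limits (rad/s): [2.22, 2.22, 2.79, 2.79, 3.14, 3.14, 3.14].

INTERFACE

Orientations are given as a unit quaternion [w, x, y, z].
In Python, from plant import manip gives the robot as it stands.
- The arm moves only by the tool send_rows, never from a script. Its argument "deltas" is a list of rows, each an object with "gripper": the opening, from 0 (shut) to 1 (fully open); "slide": the shift along the tool's x, y, z scaled (see below), a list of three; "turn": the turn, a rotation vector about the tool's x, y, z scaled (see below), a list of three. A call has 1 to 20 rows; each row shifts and turns the commanded pose from where the row before left it, along the tool's axes as they then stand; what a row does not reach is not made up. The controller multiplies each number of a shift by 20 mm and each number of a turn by 5 degrees. A row lasts 1/10 s, in which the tool goes at most 50 mm and 8.59 degrees, less where a joint would pass 70% of its speed; a pose out of reach is approached as far as the arm can. A call with a number of a shift or a turn outside -1 to 1 is refused whole. A call with a gripper value outside its range is refused whole. The fingers move at their own pace and stop on an object; "squeeze" is the grip in N (left out, the last holds). Time passes only in rows, so rows that do not move let the fingers close. It gives the time, the measured TCP pose, the force, the opening and the grip force at its end, in the units of the state.
- manip.sense(): the state, without advancing time (a new reading comes with each control period).
- manip.snapshot(name): name is "scene" or "top" or "wrist"; returns a dict with "frame" (420x560x3 uint8, blue, green, red), "camera_matrix" (3x3 intrinsics, pixels), "eye" and "attitude" of the camera in the world. Camera axes: x right, y down, z forward; pixel columns grow to the right and rows downward; lengths in m; the calibration is good to about 2 mm. The wrist camera is an equidistant fisheye: a pixel r from the principal point sees the ray r / f radians off the axis. A picture is of the moment at which its call begins. There is no depth.
- manip.hand_in(): hands the job in; it is judged then, once.
Trained networks look in a picture, given as the dict that the camera call returned (one of the last four; its "shot" number tells which), for a name from the list of things; names that differ only in an ending like _2 or _b are one class to them, and where a whole thing is asked for, a point or a joint stands for the part that bears it (a point fixed in the world has none). Each returns a list of dicts, best first, with "confidence" (0 to 1); they miss things now and then, are a little off and sometimes report something else, mostly with a low value. They report only what shows in the picture. A call takes as long as a camera call. They do not tell look-alikes from the thing itself.
- manip.recognise(name, picture): "box" ([left, top, right, bottom] in pixels, round what is visible of it).
- manip.regions_of(name, picture): "region" (420x560 bool, what is visible of it) and "box" ([left, top, right, bottom] in pixels, round what is visible of it).
- manip.spot_point(name, picture): "centre" ([column, row] in pixels: a listed point, or the origin of a listed thing).
The state is a dict: "t": time; "qpos": joint angles; "joint_velocities": joint speeds; "joint_torque": joint torques, N m; "tool_pos": TCP position; "tcp_rot": TCP orientation; "ft_force": force on the tool from outside, world axes, zero at the start; "wrist_torque": the same for the moment, N m; "gripper_width": opening from 0.0 (shut) to 1.0 (fully open); "grasp_force": force on a finger pad.
Only numpy, scipy, OpenCV 4.12 (cv2) and the standard library are available. Lean on these libraries where they do the work, as an engineer would, in place of code of your own. Each camera call takes 0.05 s, during which the arm holds its last target. There are 200 camera calls.

## Working session

There is one attempt and no reset: what is moved stays moved. The work goes in short steps, Python scripts to look and compute and a tool call to move; the robot and the scene stay as the last step left them, time stands still between calls to the robot, and variables do not carry over. Pictures are saved under pics/ and viewed, at most 13 in all, crops included, and the job is handed in when it is done.

Besides the shell and the picture viewer there is one more tool, called after "Emit:" as name([rows], argument=value, ...), one row to a line, values as JSON. send_rows: Moves the arm, as the interface text tells. Its arguments: {"type":"object","properties":{"deltas":{"type":"array"},"squeeze":{"type":"number"}},"required":["deltas"]}

```bash
mkdir -p pics; ls; python3 - <<'E'
from plant import manip
import cv2
s=manip.sense(); print({k:s[k] for k in('t','tool_pos','tcp_rot','gripper_width','ft_force')})
for n in('scene','top'):
    p=manip.snapshot(n); cv2.imwrite(f'pics/{n}0.png',p['frame']); print(n,p['camera_matrix'],p['eye'],p['attitude'],p['shot'])
    for k in('block','carrier','bail_axis','hook','hook_foot','rack','rack_seat','balance','pan','jar1'):
        r=manip.spot_point(k,p); print(k,[(x['centre'],round(x['confidence'],2)) for x in r])
E
```

```text
pics
{'t': 0.0, 'tool_pos': array([0.15141004, 0.606016  , 0.24046147]), 'tcp_rot': array([-5.29303096e-05,  1.22100768e-01,  9.92517456e-01, -7.06737097e-04]), 'gripper_width': 0.9970620008265028, 'ft_force': array([ 0.38337991, -0.83695731, -0.34721124])}
scene [[505.17691954   0.         277.9928046 ]
 [  0.         505.17691954 206.81530492]
 [  0.           0.           1.        ]] [1.38766654 0.66362843 1.26635891] [-0.16133644  0.4226671   0.82770151 -0.33201397] 1
block [([261.6, 242.6], 0.74)]
carrier []
bail_axis [([173.1, 169.6], 0.33)]
hook [([359.6, 238.2], 0.65)]
hook_foot [([251.5, 273.5], 0.59)]
rack [([375.9, 222.2], 0.93), ([422.7, 259.8], 0.75), ([352.6, 263.5], 0.74), ([261.5, 242.4], 0.17)]
rack_seat [([425.1, 230.0], 0.87), ([383.3, 195.7], 0.74), ([356.3, 236.0], 0.7)]
balance [([203.9, 191.0], 0.68)]
pan [([204.2, 189.3], 0.86)]
jar1 []
top [[528.75707646   0.         275.89670147]
 [  0.         528.75707646 211.35042589]
 [  0.           0.           1.        ]] [0.4165299  0.00779211 1.66265058] [-0.02037204  0.71104012 -0.70246849  0.02334414] 2
block [([277.3, 186.5], 0.97)]
carrier [([296.8, 189.4], 0.51)]
bail_axis [([296.2, 190.9], 0.51)]
hook [([183.1, 215.5], 0.71)]
hook_foot [([251.6, 237.0], 0.41)]
rack [([186.2, 221.9], 0.96), ([194.2, 279.0], 0.7), ([135.5, 262.0], 0.6), ([373.6, 204.4], 0.36)]
rack_seat [([122.8, 265.0], 0.85), ([185.1, 284.3], 0.69), ([179.2, 219.2], 0.56)]
balance [([323.4, 142.7], 0.71), ([277.2, 188.1], 0.33)]
pan [([372.8, 204.9], 0.89)]
jar1 [([255.1, 180.9], 0.5), ([275.8, 186.8], 0.49)]
```

View pics/scene0.png

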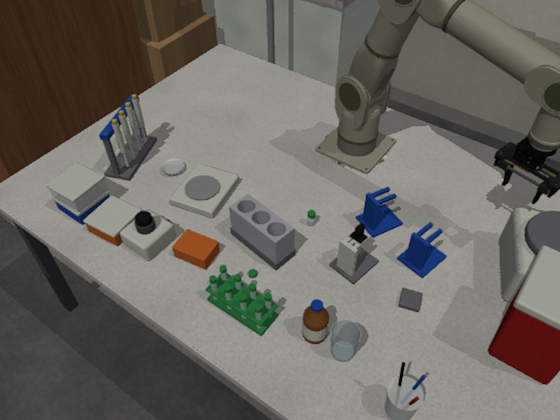

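View pics/top0.png

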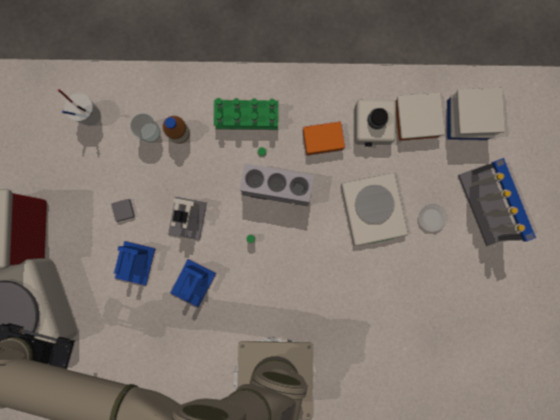

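The top view shows the grey rack holding the black-handled hook at (185,218). The blue look-alike racks are at (134,263) and (193,284). The block's wells are at (255,178), (277,183) and (299,187), and the pan is at (374,204). Candidates for the hook stand are grey (185,218) and the two blue ones, so I choose grey. Candidates for the carrier are the three wells, so I need a close crop.

```bash
cat > h.py <<'E'
import numpy as np, cv2
from scipy.spatial.transform import Rotation as R
def rot(q): return R.from_quat([q[1],q[2],q[3],q[0]])
def ray(p,uv,fish=False):
    K=p['camera_matrix']; x=(uv[0]-K[0,2])/K[0,0]; y=(uv[1]-K[1,2])/K[1,1]
    if fish:
        r=np.hypot(x,y); d=np.array([np.sin(r)*x/max(r,1e-9),np.sin(r)*y/max(r,1e-9),np.cos(r)])
    else: d=np.array([x,y,1.])
    return rot(p['attitude']).apply(d)
def at(p,uv,z,fish=False):
    d=ray(p,uv,fish); e=np.array(p['eye']); return e+d*(z-e[2])/d[2]
def proj(p,X,fish=False):
    c=rot(p['attitude']).inv().apply(np.atleast_2d(X)-np.array(p['eye'])); K=p['camera_matrix']
    if fish:
        s=np.hypot(c[:,0],c[:,1]); th=np.arctan2(s,c[:,2]); k=th/np.maximum(s,1e-9); xy=c[:,:2]*k[:,None]
    else: xy=c[:,:2]/c[:,2:]
    return xy*[K[0,0],K[1,1]]+[K[0,2],K[1,2]]
E
python3 - <<'E'
from h import *
from plant import manip
T=manip.snapshot('top'); S=manip.snapshot('scene')
a=cv2.resize(T['frame'][160:210,235:320],None,fx=4.7,fy=4.7,interpolation=cv2.INTER_CUBIC)
b=cv2.resize(T['frame'][190:245,160:215],None,fx=4.7,fy=4.7,interpolation=cv2.INTER_CUBIC)
c=cv2.resize(S['frame'][190:270,225:300],None,fx=4,fy=4,interpolation=cv2.INTER_CUBIC)
d=cv2.resize(S['frame'][215:285,325:380],None,fx=4,fy=4,interpolation=cv2.INTER_CUBIC)
o=np.zeros((600,800,3),np.uint8)
for im,x,y in((a,0,0),(b,420,0),(c,0,265),(d,420,265)): o[y:y+im.shape[0],x:x+im.shape[1]]=im[:600-y,:800-x]
cv2.imwrite('pics/c1.png',o)
for n,p in(('T',T),('S',S)):
    for k,z in(('block',0),('rack',0),('balance',0)):
        for r in manip.regions_of(k,p)[:3]:
            m=r['region'].astype(np.uint8); cs=max(cv2.findContours(m,0,2)[0],key=cv2.contourArea)
            print(n,k,round(r['confidence'],2),np.round(r['box']),[np.round(v,1) for v in cv2.minAreaRect(cs)])
print([ (uv,at(T,uv,z)[:2].round(3)) for uv,z in (((255,178),.13),((277,183),.13),((299,187),.13),((374,204),.045),((181,216),.178))])
print([ (uv,at(S,uv,z)[:2].round(3)) for uv,z in (((204,187.5),.045),((359.6,238),.13))])
for k in('pan','rack_seat','hook','hook_foot'):
    for p,n in((T,'T'),(S,'S')): print(n,k,[(x['centre'],at(p,x['centre'],.13 if k!='pan' else .045)[:2].round(3)) for x in manip.spot_point(k,p)])
E
```

```text
T block 0.8 [240. 163. 312. 205.] [array([275.6, 184.8]), array([70.4, 32.6]), np.float64(9.9)]
T rack 0.91 [114. 240. 155. 288.] [array([132.2, 262.5]), array([37.9, 40.1]), np.float64(14.9)]
T rack 0.84 [166. 200. 207. 238.] [array([186.4, 218. ]), array([33.1, 38.3]), np.float64(10.3)]
T rack 0.67 [168. 256. 217. 307.] [array([192., 283.]), array([34. , 40.2]), np.float64(26.6)]
T balance 0.43 [266. 177. 287. 192.] [array([275.5, 184.5]), array([15.6, 14.1]), np.float64(45.0)]
S block 0.83 [227. 192. 296. 271.] [array([260.9, 230.2]), array([81.5, 44.1]), np.float64(39.0)]
S block 0.21 [350. 222. 368. 243.] [array([359.5, 233. ]), array([14.8, 17.7]), np.float64(45.0)]
S rack 0.91 [329. 233. 378. 283.] [array([354., 255.]), array([42.4, 49.5]), np.float64(45.0)]
S rack 0.8 [356. 189. 403. 235.] [array([376.6, 211.9]), array([42.9, 43.5]), np.float64(73.6)]
S rack 0.69 [397. 223. 443. 275.] [array([424.8, 249.2]), array([40. , 49.4]), np.float64(36.9)]
S balance 0.57 [167. 163. 239. 219.] [array([203.4, 188.6]), array([48.5, 60.5]), np.float64(33.7)]
S balance 0.25 [230. 195. 296. 
[... 346 characters left out ...]
n [([426.9, 219.5], array([ 0.497, -0.462])), ([373.6, 205.5], array([ 0.538, -0.298]))]
S pan [([200.9, 189.2], array([ 0.555, -0.296])), ([354.8, 231.9], array([0.415, 0.232]))]
T rack_seat [([178.2, 216.5], array([0.493, 0.285])), ([186.0, 286.1], array([0.293, 0.258])), ([121.3, 265.0], array([0.351, 0.446]))]
S rack_seat [([383.0, 194.8], array([0.298, 0.257])), ([428.1, 227.6], array([0.342, 0.43 ])), ([358.7, 235.6], array([0.488, 0.279]))]
T hook [([183.5, 214.9], array([0.498, 0.27 ]))]
S hook [([356.5, 234.8], array([0.489, 0.272]))]
T hook_foot [([177.7, 219.0], array([0.486, 0.286])), ([276.0, 185.4], array([0.587, 0.003]))]
S hook_foot [([198.2, 252.9], array([ 0.81 , -0.061]))]
```

View pics/c1.png

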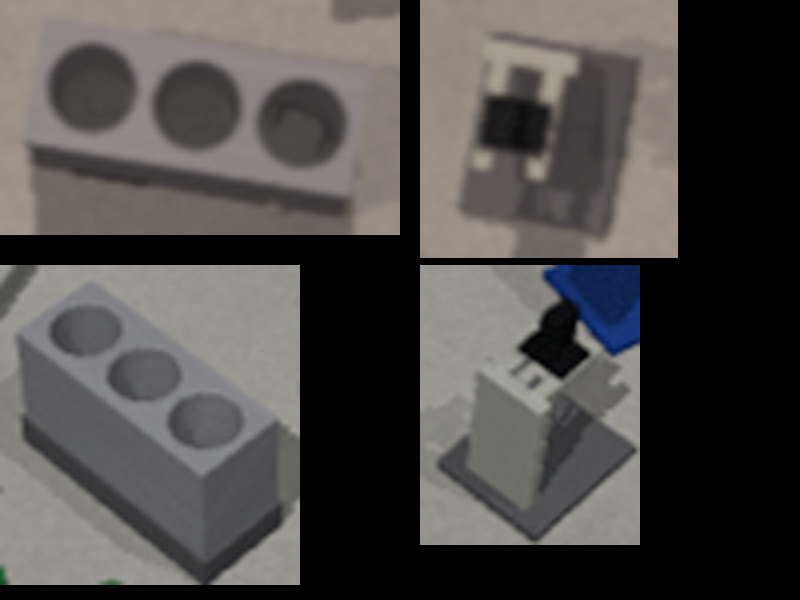

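The right-hand well at (299,187) holds something that differs from the other two. The hook is in the grey rack, with the post toward +x and the open front toward −x. I'll move above the rack and look with the wrist camera.

Emit:
send_rows([
  {"gripper": 1, "slide": [-0.5, -0.3, -0.5], "turn": [0, 0, 0]},
  {"gripper": 1, "slide": [-1, -0.58, -1], "turn": [0, 0, 0]},
  {"gripper": 1, "slide": [-1, -0.58, -1], "turn": [0, 0, 0]},
  {"gripper": 1, "slide": [-1, -0.58, -0.5], "turn": [0, 0, 0]},
  {"gripper": 1, "slide": [-1, -0.58, 0], "turn": [0, 0, 0]},
  {"gripper": 1, "slide": [-1, -0.58, 0], "turn": [0, 0, 0]},
  {"gripper": 1, "slide": [-1, -0.58, 0], "turn": [0, 0, 0]},
  {"gripper": 1, "slide": [-1, -0.58, 0], "turn": [0, 0, 0]},
  {"gripper": 1, "slide": [-1, -0.58, 0], "turn": [0, 0, 0]},
  {"gripper": 1, "slide": [-1, -0.58, 0], "turn": [0, 0, 0]},
  {"gripper": 1, "slide": [-1, -0.58, 0], "turn": [0, 0, 0]},
  {"gripper": 1, "slide": [-1, -0.58, 0], "turn": [0, 0, 0]},
  {"gripper": 1, "slide": [-1, -0.58, 0], "turn": [0, 0, 0]},
  {"gripper": 1, "slide": [-1, -0.58, 0], "turn": [0, 0, 0]},
  {"gripper": 1, "slide": [-1, -0.58, 0], "turn": [0, 0, 0]},
  {"gripper": 1, "slide": [-1, -0.58, 0], "turn": [0, 0, 0]},
  {"gripper": 1, "slide": [-1, -0.58, 0], "turn": [0, 0, 0]},
  {"gripper": 1, "slide": [-1, -0.58, 0], "turn": [0, 0, 0]},
  {"gripper": 1, "slide": [-1, -0.58, 0], "turn": [0, 0, 0]},
  {"gripper": 1, "slide": [-0.5, -0.3, 0], "turn": [0, 0, 0]},
])

```text
t: 3.9
tool_pos: [0.4683, 0.2975, 0.3022]
tcp_rot: [0.0, 0.124, 0.992, 0.0]
ft_force: [0.2, -1.1, -0.3]
gripper_width: 1.004
grasp_force: 0.0
```

```bash
cat >> h.py <<'E'
def yaw(s):  # heading of tool y axis relative to world y
    y=rot(s['tcp_rot']).apply([0,1,0]); return np.degrees(np.arctan2(-y[0],y[1]))
def state(m):
    s=m.sense(); print('t %.2f'%s['t'],'pos',np.round(s['tool_pos'],4),'yaw %.2f'%yaw(s),'tilt',np.round(np.degrees(rot(s['tcp_rot']).apply([0,0,1])[:2]),2),'F',np.round(s['ft_force'],2),'g %.3f %.1f'%(s['gripper_width'],s['grasp_force'])); return s
def go(s,X,yw=None,order='turn-first'):
    d=np.array(X)-s['tool_pos']; y0=yaw(s); yw=y0 if yw is None else yw
    a=np.radians(yw); tx=np.array([-np.cos(a),-np.sin(a),0]); ty=np.array([-np.sin(a),np.cos(a),0])
    print('turn z units',round(-(yw-y0)/5,3),'then slide units',np.round(np.array([d@tx,d@ty,-d[2]])/.02,3))
E
python3 - <<'E'
from h import *
from plant import manip
s=state(manip)
W=manip.snapshot('wrist'); cv2.imwrite('pics/w1.png',W['frame']); print(W['camera_matrix'],W['eye'],W['attitude'])
T=manip.snapshot('top')
for n,p,f in(('W',W,True),('T',T,False)):
  for k,z in(('hook',.13),('rack_seat',.13),('bail_axis',.038),('carrier',.01),('pan',.045),('jar1',.01),('block',0),('rack',0)):
    print(n,k,[(np.round(x['centre']),round(x['confidence'],2),at(p,x['centre'],z,f)[:2].round(3)) for x in manip.spot_point(k,p)])
E
```

```text
t 3.90 pos [0.4683 0.2975 0.3022] yaw -14.20 tilt [0.06 0.02] F [ 0.24 -1.05 -0.29] g 1.004 0.0
[[325.1922621    0.         281.00257363]
 [  0.         325.1922621  206.63821955]
 [  0.           0.           1.        ]] [0.38793759 0.31846106 0.44457451] [0.11811339 0.77987966 0.60761938 0.09292809]
W hook [(array([274., 219.]), 0.79, array([0.494, 0.285]))]
W rack_seat [(array([392.,  48.]), 0.89, array([0.351, 0.44 ])), (array([197.,  32.]), 0.67, array([0.292, 0.259]))]
W bail_axis []
W carrier []
W pan []
W jar1 []
W block [(array([132., 287.]), 0.82, array([0.601, 0.001]))]
W rack [(array([358.,  62.]), 0.92, array([0.348, 0.437])), (array([223.,  54.]), 0.85, array([0.294, 0.262])), (array([275., 190.]), 0.55, array([0.497, 0.283]))]
T hook [(array([182., 215.]), 0.44, array([0.496, 0.273])), (array([187., 220.]), 0.35, array([0.484, 0.259]))]
T rack_seat [(array([124., 267.]), 0.78, array([0.346, 0.437])), (array([184., 284.]), 0.73, array([0.298, 0.264])), (array([179., 217.]), 0.58, array([0.491, 0.282])), (array([274., 188.]), 0.31, array([0.579, 0.009]))]
T bail_axis [(array([294., 194.]), 0.6, array([ 0.571, -0.055]))]
T carrier [(array([293., 194.]), 0.48, array([ 0.574, -0.051]))]
T pan [(array([374., 206.]), 0.7, array([ 0.538, -0.301])), (array([428., 219.]), 0.23, array([ 0.498, -0.464]))]
T jar1 [(array([274., 185.]), 0.65, array([0.6  , 0.008])), (array([257., 183.]), 0.43, array([0.606, 0.062]))]
T block [(array([277., 188.]), 0.98, array([0.592, 0.   ]))]
T rack [(array([185., 219.]), 0.93, array([0.491, 0.286])), (array([195., 279.]), 0.72, array([0.305, 0.252]))]
```

View pics/w1.png

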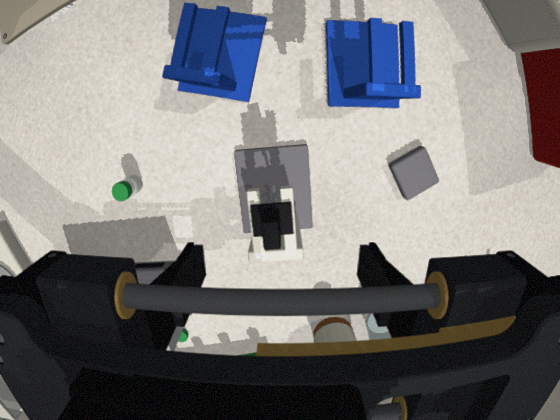

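The wrist view shows the grey rack at (275,200), with collar and handle at about (272,220), prong fronts near (254,188) and (288,188), and the blue racks at the top. I'll fit the rack pose from its corners.

```bash
python3 - <<'E'
from h import *
from plant import manip
W=manip.snapshot('wrist')
import pickle; pickle.dump(W,open('w1.pkl','wb'))
cv2.imwrite('pics/w1c.png',cv2.resize(W['frame'][135:265,225:325],None,fx=4.5,fy=4.5,interpolation=cv2.INTER_CUBIC))
E
```

```text
(no output)
```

View pics/w1c.png

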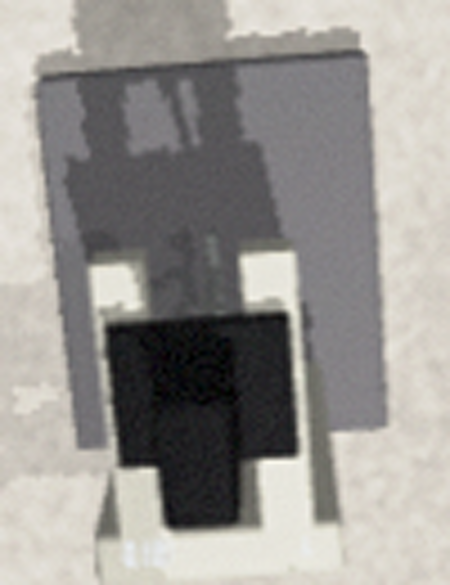

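The crop shows the base plate corners (40,82), (366,58), (387,428) and (80,447). The collar corners are (107,325), (290,315), (297,455) and (118,465), and the prong front outer corners are (88,265) and (297,243). All are in crop pixels.

```bash
python3 - <<'E'
from h import *
import pickle
from scipy.optimize import least_squares
W=pickle.load(open('w1.pkl','rb'))
def fit(pts,x0=(.49,.28,-.16)):
    uv=np.array([p[0] for p in pts])/4.5+[225,135]; M=np.array([p[1] for p in pts])/1000.
    def P(v):
        c,s=np.cos(v[2]),np.sin(v[2]); return np.c_[v[0]+c*M[:,0]-s*M[:,1],v[1]+s*M[:,0]+c*M[:,1],M[:,2]]
    r=least_squares(lambda v:(proj(W,P(v),True)-uv).ravel(),x0)
    print(r.x[:2].round(4),np.degrees(r.x[2]).round(2),r.fun.reshape(-1,2).round(1).tolist())
base=[((40,80),(-60,-50,12)),((366,56),(-60,50,12)),((387,428),(60,50,12)),((79,447),(60,-50,12))]
pr=[((88,265),(-31,-23,130)),((297,243),(-31,23,130))]
fit(base);fit(pr);fit(base+pr)
fit([((107,325),(-17,-21,136)),((290,315),(-17,21,136)),((297,455),(17,21,136)),((118,465),(17,-21,136))])
fit([((107,325),(-17,-21,136)),((290,315),(-17,21,136)),((297,455),(17,21,136)),((118,465),(17,-21,136)),((167,527),(14,-8,178)),((236,525),(14,8,178))])
E
```

```text
[0.4943 0.2836] -9.9 [[-1.0, -0.6], [1.0, -0.8], [0.5, 0.6], [-0.5, 1.0]]
[0.493  0.2843] -7.87 [[0.4, -0.1], [-0.4, 0.0]]
[0.4936 0.2835] -9.68 [[-1.4, -0.9], [0.6, -1.4], [0.5, 0.1], [-0.6, 0.6], [0.6, -0.1], [-0.0, 1.4]]
[0.4921 0.2834] -10.79 [[-0.9, -0.2], [0.7, -0.3], [0.6, 0.4], [-0.4, 0.2]]
[0.492  0.2835] -10.78 [[-0.9, -0.4], [0.7, -0.4], [0.7, 0.2], [-0.4, 0.0], [-1.2, 0.5], [1.1, 0.1]]
```

```bash
python3 - <<'E'
from h import *
from plant import manip
s=state(manip); go(s,(.492,.2834,.158),-10.2)
E
```

```text
t 4.85 pos [0.4666 0.3001 0.3012] yaw -14.03 tilt [-0.  0.] F [-0.02  0.62 -0.53] g 0.996 0.0
turn z units -0.766 then slide units [-1.398 -0.595  7.161]
```

Emit:
send_rows([
  {"gripper": 1, "slide": [0, 0, 0], "turn": [0, 0, -0.77]},
  {"gripper": 1, "slide": [-0.7, -0.3, 0.8], "turn": [0, 0, 0]},
  {"gripper": 1, "slide": [-0.7, -0.3, 0.8], "turn": [0, 0, 0]},
  {"gripper": 1, "slide": [0, 0, 1], "turn": [0, 0, 0]},
  {"gripper": 1, "slide": [0, 0, 1], "turn": [0, 0, 0]},
  {"gripper": 1, "slide": [0, 0, 0.5], "turn": [0, 0, 0]},
  {"gripper": 1, "slide": [0, 0, 0], "turn": [0, 0, 0]},
  {"gripper": 1, "slide": [0, 0, 0], "turn": [0, 0, 0]},
  {"gripper": 1, "slide": [0, 0, 0], "turn": [0, 0, 0]},
])

```text
t: 5.75
tool_pos: [0.4925, 0.2837, 0.2205]
tcp_rot: [0.001, 0.089, 0.996, 0.001]
ft_force: [0.3, 0.8, 0.7]
gripper_width: 0.999
grasp_force: 0.0
```

```bash
python3 - <<'E'
from h import *
from plant import manip
s=state(manip); go(s,(.492,.2834,.158),-10.2)
E
```

```text
t 5.75 pos [0.4925 0.2837 0.2205] yaw -10.17 tilt [0.08 0.07] F [0.26 0.8  0.69] g 0.999 0.0
turn z units 0.007 then slide units [ 0.023 -0.018  3.123]
```

Emit:
send_rows([
  {"gripper": 1, "slide": [0, 0, 0.7], "turn": [0, 0, 0]},
  {"gripper": 1, "slide": [0, 0, 0.9], "turn": [0, 0, 0]},
  {"gripper": 1, "slide": [0, 0, 0.9], "turn": [0, 0, 0]},
  {"gripper": 1, "slide": [0, 0, 0.6], "turn": [0, 0, 0]},
  {"gripper": 1, "slide": [0, 0, 0], "turn": [0, 0, 0]},
  {"gripper": 0.5, "slide": [0, 0, 0], "turn": [0, 0, 0]},
  {"gripper": 0.2, "slide": [0, 0, 0], "turn": [0, 0, 0]},
  {"gripper": 0, "slide": [0, 0, 0], "turn": [0, 0, 0]},
  {"gripper": 0, "slide": [0, 0, 0], "turn": [0, 0, 0]},
  {"gripper": 0, "slide": [0, 0, 0], "turn": [0, 0, 0]},
  {"gripper": 0, "slide": [0, 0, 0], "turn": [0, 0, 0]},
  {"gripper": 0, "slide": [0, 0, 0], "turn": [0, 0, 0]},
], squeeze=30)

```text
t: 6.95
tool_pos: [0.4921, 0.2833, 0.1573]
tcp_rot: [0.0, 0.089, 0.996, 0.0]
ft_force: [-0.4, 0.4, 0.0]
gripper_width: 0.448
grasp_force: 0.0
```

```bash
python3 - <<'E'
from h import *
from plant import manip
s=state(manip); go(s,(.492,.2834,.29),-10.2)
E
```

```text
t 6.95 pos [0.4921 0.2833 0.1573] yaw -10.17 tilt [0.   0.01] F [-0.42  0.39  0.04] g 0.448 0.0
turn z units 0.006 then slide units [ 3.000e-03  2.000e-03 -6.636e+00]
```

Emit:
send_rows([
  {"gripper": 0, "slide": [0, 0, 0], "turn": [0, 0, 0]},
  {"gripper": 0, "slide": [0, 0, 0], "turn": [0, 0, 0]},
  {"gripper": 0, "slide": [0, 0, 0], "turn": [0, 0, 0]},
  {"gripper": 0, "slide": [0, 0, 0], "turn": [0, 0, 0]},
  {"gripper": 0, "slide": [0, 0, 0], "turn": [0, 0, 0]},
  {"gripper": 0, "slide": [0, 0, 0], "turn": [0, 0, 0]},
])

```text
t: 7.55
tool_pos: [0.4921, 0.2833, 0.1572]
tcp_rot: [-0.0, 0.089, 0.996, 0.0]
ft_force: [-0.5, -0.8, -0.2]
gripper_width: 0.183
grasp_force: 30.0
```

Emit:
send_rows([
  {"gripper": 0, "slide": [0, 0, -0.3], "turn": [0, 0, 0]},
  {"gripper": 0, "slide": [0, 0, -0.8], "turn": [0, 0, 0]},
  {"gripper": 0, "slide": [0, 0, -1], "turn": [0, 0, 0]},
  {"gripper": 0, "slide": [0, 0, -1], "turn": [0, 0, 0]},
  {"gripper": 0, "slide": [0, 0, -1], "turn": [0, 0, 0]},
  {"gripper": 0, "slide": [0, 0, -1], "turn": [0, 0, 0]},
  {"gripper": 0, "slide": [0, 0, -1], "turn": [0, 0, 0]},
  {"gripper": 0, "slide": [0, 0, -1], "turn": [0, 0, 0]},
])

```text
t: 8.35
tool_pos: [0.492, 0.2833, 0.3005]
tcp_rot: [0.0, 0.089, 0.996, 0.0]
ft_force: [-0.1, 0.1, -0.1]
gripper_width: 0.182
grasp_force: 30.0
```

Emit:
send_rows([
  {"gripper": 0, "slide": [-0.3, -0.4, 0], "turn": [0, 0, 0]},
  {"gripper": 0, "slide": [-0.6, -0.8, 0], "turn": [0, 0, 0]},
  {"gripper": 0, "slide": [-0.7, -1, 0], "turn": [0, 0, 0]},
  {"gripper": 0, "slide": [-0.7, -1, 0], "turn": [0, 0, 0]},
  {"gripper": 0, "slide": [-0.7, -1, 0], "turn": [0, 0, 0]},
  {"gripper": 0, "slide": [-0.7, -1, 0], "turn": [0, 0, 0]},
  {"gripper": 0, "slide": [-0.7, -1, 0], "turn": [0, 0, 0]},
  {"gripper": 0, "slide": [-0.7, -1, 0], "turn": [0, 0, 0]},
  {"gripper": 0, "slide": [-0.7, -1, 0], "turn": [0, 0, 0]},
  {"gripper": 0, "slide": [-0.7, -1, 0], "turn": [0, 0, 0]},
  {"gripper": 0, "slide": [-0.7, -1, 0], "turn": [0, 0, 0]},
  {"gripper": 0, "slide": [-0.7, -1, 0], "turn": [0, 0, 0]},
  {"gripper": 0, "slide": [-0.7, -1, 0], "turn": [0, 0, 0]},
  {"gripper": 0, "slide": [-0.7, -1, 0], "turn": [0, 0, 0]},
  {"gripper": 0, "slide": [-0.7, -1, 0], "turn": [0, 0, 0]},
  {"gripper": 0, "slide": [-0.7, -1, 0], "turn": [0, 0, 0]},
  {"gripper": 0, "slide": [-0.7, -0.7, 0], "turn": [0, 0, 0]},
  {"gripper": 0, "slide": [-0.4, -0.4, 0], "turn": [0, 0, 0]},
  {"gripper": 0, "slide": [0, 0, 0], "turn": [0, 0, 0]},
  {"gripper": 0, "slide": [0, 0, 0], "turn": [0, 0, 0]},
])

```text
t: 10.35
tool_pos: [0.6665, -0.0786, 0.2988]
tcp_rot: [-0.0, 0.089, 0.996, 0.0]
ft_force: [0.3, -0.1, -1.0]
gripper_width: 0.18
grasp_force: 30.0
```

```bash
python3 - <<'E'
from h import *
from plant import manip
import pickle
s=state(manip)
W=manip.snapshot('wrist'); T=manip.snapshot('top')
pickle.dump((s,W,T),open('w2.pkl','wb')); print(W['eye'])
w=W['frame'].copy(); U=proj(W,[[.608,.064,.13],[.594,0,.13],[.583,-.065,.13]],True); print(U)
for k,z in(('bail_axis',.038),('carrier',.01),('jar1',.01),('pan',.045)):
    print(k,[(np.round(x['centre']),round(x['confidence'],2),at(W,x['centre'],z,True)[:2].round(3)) for x in manip.spot_point(k,W)])
u,v=np.clip(U[2].astype(int),[55,50],[504,369])
c=w[v-50:v+50,u-55:u+55]; o=np.zeros((600,800,3),np.uint8)
o[:400,:533]=cv2.resize(w,(533,400)); o[200:,140:]=cv2.resize(c,(660,400),interpolation=cv2.INTER_CUBIC) if 0 else o[200:,140:]
cv2.imwrite('pics/w2.png',w)
E
```

```text
t 10.35 pos [ 0.6665 -0.0786  0.2988] yaw -10.16 tilt [-0.04  0.03] F [ 0.29 -0.06 -0.98] g 0.180 30.0
[ 0.58521609 -0.06343282  0.44137093]
[[410.54556559 114.25961558]
 [347.51146538 107.83630583]
 [278.50901006 107.05442004]]
bail_axis []
carrier [(array([284., 109.]), 0.67, array([ 0.586, -0.059])), (array([286., 110.]), 0.58, array([ 0.587, -0.057])), (array([329., 112.]), 0.24, array([ 0.599, -0.001]))]
jar1 [(array([335., 108.]), 0.88, array([0.596, 0.008])), (array([377., 107.]), 0.56, array([0.602, 0.065]))]
pan [(array([101., 115.]), 0.83, array([ 0.538, -0.298])), (array([282., 109.]), 0.21, array([ 0.585, -0.062]))]
```

View pics/w2.png

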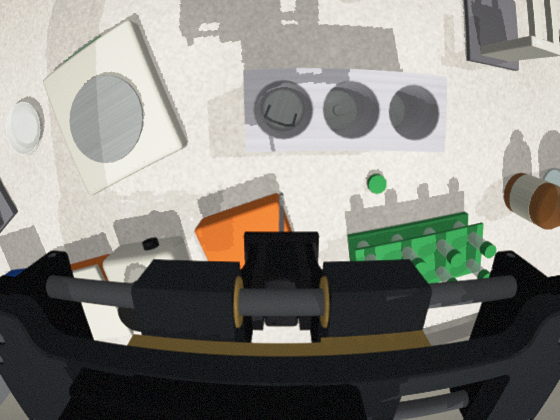

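The carrier with its wire bail shows in the well at (284,109). The jars are at (350,108) and (413,112). Here is a close crop of the bail.

```bash
python3 - <<'E'
from h import *
import pickle
s,W,T=pickle.load(open('w2.pkl','rb'))
c=W['frame'][65:155,240:450]; g=cv2.resize(c[:,:90],None,fx=6.6,fy=6.6,interpolation=cv2.INTER_CUBIC)
cv2.imwrite('pics/w2c.png',cv2.convertScaleAbs(g,alpha=1.8,beta=-30))
# wells: ellipse fit of rims via dark threshold
gr=cv2.cvtColor(W['frame'],cv2.COLOR_BGR2GRAY)
m=((gr<125)*255).astype(np.uint8); m[:72]=0;m[150:]=0;m[:,:246]=0;m[:,446:]=0
for k in cv2.findContours(m,0,2)[0]:
    if cv2.contourArea(k)>800:
        e=cv2.fitEllipse(k); print(e, at(W,e[0],.13,True).round(4), cv2.contourArea(k))
E
```

```text
((413.4345703125, 112.7844467163086), (48.41423034667969, 50.785274505615234), 157.95127868652344) [0.6068 0.0674 0.13  ] 1923.0
((351.0119323730469, 110.58637237548828), (51.77687454223633, 55.45116424560547), 90.01803588867188) [0.5971 0.003  0.13  ] 2227.5
((282.5592956542969, 108.91995239257812), (56.549049377441406, 57.698097229003906), 125.43148803710938) [ 0.5854 -0.0616  0.13  ] 2555.5
```

View pics/w2c.png

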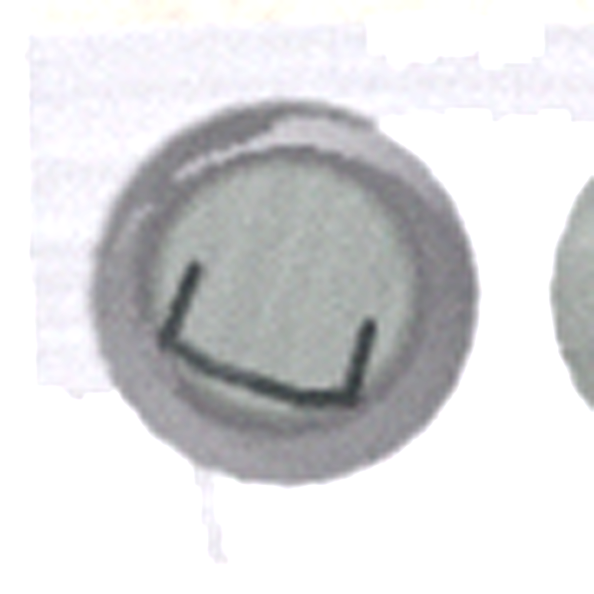

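The crop shows the bail clearly. The legs start at (195,265) and (372,322), and the bar lies between (165,340) and (355,403), fallen toward the image bottom (world +x).

```bash
python3 - <<'E'
from h import *
import pickle
from scipy.optimize import least_squares
s,W,T=pickle.load(open('w2.pkl','rb'))
f=lambda p,z: at(W,np.array(p)/6.6+[240,65],z,True)
h=[f((195,265),.039),f((372,322),.039)]; b=[f((165,342),.060),f((352,403),.060)]
for n,(p,q) in(('hinge',h),('bar',b)):
    d=q-p; print(n,p.round(4),q.round(4),'len',np.linalg.norm(d[:2]).round(4),'mid',((p+q)/2).round(4),'yaw of +y',np.degrees(np.arctan2(-d[0],d[1])).round(1))
print('barmid/hingemid offs',((b[0]+b[1]-h[0]-h[1])/2).round(4))
# bottom arc of carrier top disc: fit circle to edge
c=f((287,290),.036); print('disc centre guess',c.round(4), 'edges',f((150,290),.036).round(4),f((415,290),.036).round(4))
# mean well/block fit
w=np.array([[.6068,.0674],[.5971,.0030],[.5854,-.0616]]); d=w[0]-w[2]; print('block yaw',np.degrees(np.arctan2(-d[0],d[1])),np.linalg.norm(d))
# arch model fit
uv=np.array([(195,265),(372,322),(165,342),(352,403)])/6.6+[240,65]
def P(v,sg=1):
    c,sn=np.cos(v[2]),np.sin(v[2]); M=np.array([(0,-17,38),(0,17,38),(17*.75,-17,38+25*.75),(17*.75,17,38+25*.75)])/1e3
    return np.c_[v[0]+c*M[:,0]-sn*M[:,1],v[1]+sn*M[:,0]+c*M[:,1],M[:,2]]
r=least_squares(lambda v:(proj(W,P(v),True)-uv).ravel(),(.583,-.063,-.3)); print(r.x,np.degrees(r.x[2]),r.fun.reshape(-1,2).round(1).tolist())
E
```

```text
hinge [ 0.5781 -0.0758  0.039 ] [ 0.5943 -0.0454  0.039 ] len 0.0344 mid [ 0.5862 -0.0606  0.039 ] yaw of +y -28.1
bar [ 0.5909 -0.0828  0.06  ] [ 0.6074 -0.0523  0.06  ] len 0.0346 mid [ 0.5992 -0.0675  0.06  ] yaw of +y -28.4
barmid/hingemid offs [ 0.013  -0.0069  0.021 ]
disc centre guess [ 0.5857 -0.0599  0.036 ] edges [ 0.5811 -0.085   0.036 ] [ 0.5897 -0.0364  0.036 ]
block yaw -9.419101864566585 0.13076299170636926
[ 0.58717959 -0.06109377 -0.49293655] -28.243184114563963 [[-0.0, 0.9], [-0.5, 0.8], [0.6, -0.7], [-0.1, -1.0]]
```

```bash
python3 - <<'E'
from h import *
from plant import manip
s=state(manip); go(s,(.5844,-.0597,.26),-28.2)
E
```

```text
t 10.65 pos [ 0.6667 -0.0785  0.2994] yaw -10.12 tilt [0.02 0.03] F [-0.52  0.06 -1.19] g 0.184 30.0
turn z units 3.617 then slide units [ 4.069 -1.116  1.972]
```

Emit:
send_rows([
  {"gripper": 0, "slide": [0, 0, 0], "turn": [0, 0, 0.9]},
  {"gripper": 0, "slide": [0, 0, 0], "turn": [0, 0, 0.9]},
  {"gripper": 0, "slide": [0, 0, 0], "turn": [0, 0, 0.9]},
  {"gripper": 0, "slide": [0, 0, 0], "turn": [0, 0, 0.92]},
  {"gripper": 0, "slide": [0.6, -0.1, 0.2], "turn": [0, 0, 0]},
  {"gripper": 0, "slide": [0.9, -0.3, 0.3], "turn": [0, 0, 0]},
  {"gripper": 0, "slide": [1, -0.3, 0.4], "turn": [0, 0, 0]},
  {"gripper": 0, "slide": [0.9, -0.3, 0.4], "turn": [0, 0, 0]},
  {"gripper": 0, "slide": [0.67, -0.12, 0.27], "turn": [0, 0, 0]},
  {"gripper": 0, "slide": [0, 0, 0], "turn": [0, 0, 0]},
  {"gripper": 0, "slide": [0, 0, 0], "turn": [0, 0, 0]},
  {"gripper": 0, "slide": [0, 0, 0], "turn": [0, 0, 0]},
])

```text
t: 11.85
tool_pos: [0.5852, -0.0605, 0.2682]
tcp_rot: [0.0, 0.244, 0.97, 0.0]
ft_force: [0.6, -0.2, -0.5]
gripper_width: 0.182
grasp_force: 30.0
```

```bash
python3 - <<'E'
from h import *
from plant import manip
s=state(manip); go(s,(.5844,-.0597,.1752),-28.2)
for n in('scene','top'):
    p=manip.snapshot(n); o=rot(s['tcp_rot']).apply([0,0,.127]); print(n,'expected foot px',proj(p,s['tool_pos']+o), [ (x['centre'],x['confidence']) for x in manip.spot_point('hook_foot',p)])
    if n=='scene': cv2.imwrite('pics/s3.png',cv2.resize(p['frame'][150:270,190:330],None,fx=5,fy=5,interpolation=cv2.INTER_CUBIC))
E
```

```text
t 11.85 pos [ 0.5852 -0.0605  0.2682] yaw -28.27 tilt [ 0.05 -0.01] F [ 0.6  -0.2  -0.48] g 0.182 30.0
turn z units -0.015 then slide units [0.052 0.018 4.651]
scene expected foot px [[247.16226383 203.76884898]] [([200.8, 191.5], 0.71), ([249.9, 201.0], 0.58)]
top expected foot px [[297.81151373 185.90806607]] []
```

View pics/s3.png

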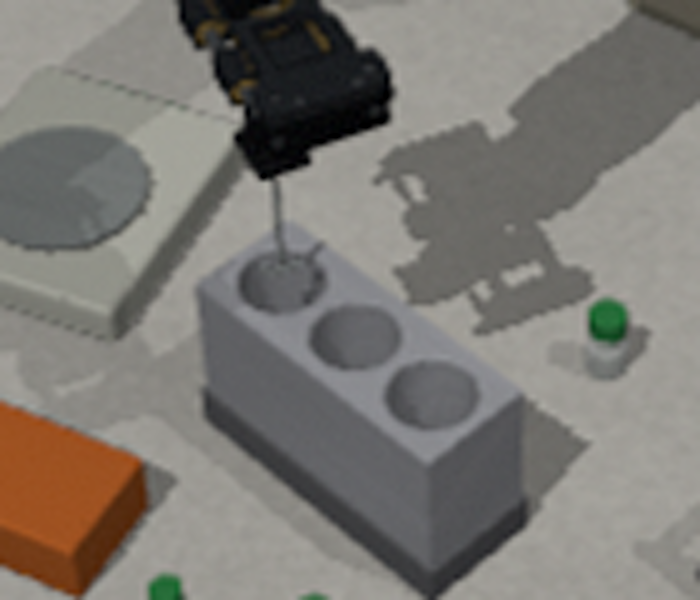

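The foot hangs above the correct well at crop (283,262), about px (247,202). That matches the prediction of (247,204). I'll descend.

Emit:
send_rows([
  {"gripper": 0, "slide": [0.05, 0.02, 0.4], "turn": [0, 0, 0]},
  {"gripper": 0, "slide": [0, 0, 0.6], "turn": [0, 0, 0]},
  {"gripper": 0, "slide": [0, 0, 0.6], "turn": [0, 0, 0]},
  {"gripper": 0, "slide": [0, 0, 0.6], "turn": [0, 0, 0]},
  {"gripper": 0, "slide": [0, 0, 0.5], "turn": [0, 0, 0]},
  {"gripper": 0, "slide": [0, 0, 0.4], "turn": [0, 0, 0]},
  {"gripper": 0, "slide": [0, 0, 0.4], "turn": [0, 0, 0]},
  {"gripper": 0, "slide": [0, 0, 0.3], "turn": [0, 0, 0]},
  {"gripper": 0, "slide": [0, 0, 0.3], "turn": [0, 0, 0]},
  {"gripper": 0, "slide": [0, 0, 0], "turn": [0, 0, 0]},
  {"gripper": 0, "slide": [0, 0, 0], "turn": [0, 0, 0]},
])

```text
t: 13.15
tool_pos: [0.5839, -0.0596, 0.186]
tcp_rot: [0.0, 0.244, 0.97, 0.0]
ft_force: [1.0, -0.2, -1.5]
gripper_width: 0.181
grasp_force: 30.0
```

```bash
python3 - <<'E'
from h import *
from plant import manip
s=state(manip); go(s,(.5844,-.0597,.1752),-28.2)
E
```

```text
t 13.15 pos [ 0.5839 -0.0596  0.186 ] yaw -28.28 tilt [0.01 0.  ] F [ 0.97 -0.15 -1.53] g 0.181 30.0
turn z units -0.015 then slide units [-0.024  0.009  0.54 ]
```

Emit:
send_rows([
  {"gripper": 0, "slide": [0, 0, 0.3], "turn": [0, 0, 0]},
  {"gripper": 0, "slide": [0, 0, 0.24], "turn": [0, 0, 0]},
  {"gripper": 0, "slide": [0, 0, 0], "turn": [0, 0, 0]},
  {"gripper": 0, "slide": [0, 0, 0], "turn": [0, 0, 0]},
])

```text
t: 13.55
tool_pos: [0.5837, -0.0596, 0.1749]
tcp_rot: [-0.0, 0.244, 0.97, -0.0]
ft_force: [-0.1, 0.8, -0.5]
gripper_width: 0.186
grasp_force: 30.0
```

Emit:
send_rows([
  {"gripper": 0, "slide": [-0.15, 0, 0], "turn": [0, 0, 0]},
  {"gripper": 0, "slide": [-0.2, 0, 0], "turn": [0, 0, 0]},
  {"gripper": 0, "slide": [-0.2, 0, 0], "turn": [0, 0, 0]},
  {"gripper": 0, "slide": [-0.12, 0, 0], "turn": [0, 0, 0]},
  {"gripper": 0, "slide": [0, 0, 0], "turn": [0, 0, 0]},
  {"gripper": 0, "slide": [0, 0, 0], "turn": [0, 0, 0]},
])

```text
t: 14.15
tool_pos: [0.5955, -0.066, 0.1749]
tcp_rot: [-0.0, 0.244, 0.97, -0.0]
ft_force: [-1.1, 0.6, -0.5]
gripper_width: 0.181
grasp_force: 30.0
```

```bash
python3 - <<'E'
from h import *
from plant import manip
s=state(manip); a=np.radians(-28.2); d=s['tool_pos'][:2]-[.5862,-.0606]; print('offset in carrier frame mm',1e3*(d@[np.cos(a),np.sin(a)]),1e3*(d@[-np.sin(a),np.cos(a)]))
E
```

```text
t 14.15 pos [ 0.5955 -0.066   0.1749] yaw -28.28 tilt [-0.01  0.  ] F [-1.12  0.61 -0.5 ] g 0.181 30.0
offset in carrier frame mm 10.77380898039821 -0.3224082729998768
```

Emit:
send_rows([
  {"gripper": 0, "slide": [-0.03, 0, -0.2], "turn": [0, 0, 0]},
  {"gripper": 0, "slide": [0, 0, -0.2], "turn": [0, 0, 0]},
  {"gripper": 0, "slide": [0, 0, -0.15], "turn": [0, 0, 0]},
  {"gripper": 0, "slide": [0.1, 0, -0.06], "turn": [0, 0, 0]},
  {"gripper": 0, "slide": [0.15, 0, -0.07], "turn": [0, 0, 0]},
  {"gripper": 0, "slide": [0.15, 0, -0.05], "turn": [0, 0, 0]},
  {"gripper": 0, "slide": [0.15, 0, -0.04], "turn": [0, 0, 0]},
  {"gripper": 0, "slide": [0.15, 0, -0.02], "turn": [0, 0, 0]},
  {"gripper": 0, "slide": [0.15, 0, 0], "turn": [0, 0, 0]},
  {"gripper": 0, "slide": [0, 0, 0], "turn": [0, 0, 0]},
  {"gripper": 0, "slide": [0, 0, 0], "turn": [0, 0, 0]},
])

```text
t: 15.25
tool_pos: [0.5811, -0.0581, 0.1908]
tcp_rot: [0.0, 0.244, 0.97, 0.0]
ft_force: [0.6, -0.6, -0.4]
gripper_width: 0.178
grasp_force: 30.0
```

Emit:
send_rows([
  {"gripper": 0, "slide": [0, 0, -0.1], "turn": [0, 0, 0]},
  {"gripper": 0, "slide": [0, 0, -0.1], "turn": [0, 0, 0]},
  {"gripper": 0, "slide": [0, 0, -0.1], "turn": [0, 0, 0]},
  {"gripper": 0, "slide": [0, 0, -0.2], "turn": [0, 0, 0]},
  {"gripper": 0, "slide": [0, 0, 0], "turn": [0, 0, 0]},
  {"gripper": 0, "slide": [0, 0, 0], "turn": [0, 0, 0]},
])

```text
t: 15.85
tool_pos: [0.5812, -0.0581, 0.2009]
tcp_rot: [0.0, 0.244, 0.97, 0.0]
ft_force: [0.3, 0.5, -4.9]
gripper_width: 0.179
grasp_force: 30.0
```

```bash
python3 - <<'E'
from h import *
from plant import manip
import time
s=state(manip); a=np.radians(-28.2); d=s['tool_pos'][:2]-[.5862,-.0606]; print('offset in carrier frame mm',1e3*(d@[np.cos(a),np.sin(a)]),1e3*(d@[-np.sin(a),np.cos(a)]))
print(s['wrist_torque'])
E
```

```text
t 15.85 pos [ 0.5812 -0.0581  0.2009] yaw -28.27 tilt [0.01 0.01] F [ 0.27  0.45 -4.92] g 0.179 30.0
offset in carrier frame mm -5.606792163246223 -0.1958438437314942
[-0.01291142  0.00315911 -0.01562826]
```

Fz is −4.9 N, so the carrier is hooked. I'll lift straight up.

Emit:
send_rows([
  {"gripper": 0, "slide": [0, 0, -0.1], "turn": [0, 0, 0]},
  {"gripper": 0, "slide": [0, 0, -0.2], "turn": [0, 0, 0]},
  {"gripper": 0, "slide": [0, 0, -0.3], "turn": [0, 0, 0]},
  {"gripper": 0, "slide": [0, 0, -0.4], "turn": [0, 0, 0]},
  {"gripper": 0, "slide": [0, 0, -0.5], "turn": [0, 0, 0]},
  {"gripper": 0, "slide": [0, 0, -0.5], "turn": [0, 0, 0]},
  {"gripper": 0, "slide": [0, 0, -0.5], "turn": [0, 0, 0]},
  {"gripper": 0, "slide": [0, 0, -0.5], "turn": [0, 0, 0]},
  {"gripper": 0, "slide": [0, 0, -0.5], "turn": [0, 0, 0]},
  {"gripper": 0, "slide": [0, 0, -0.5], "turn": [0, 0, 0]},
  {"gripper": 0, "slide": [0, 0, -0.5], "turn": [0, 0, 0]},
  {"gripper": 0, "slide": [0, 0, -0.5], "turn": [0, 0, 0]},
  {"gripper": 0, "slide": [0, 0, -0.5], "turn": [0, 0, 0]},
  {"gripper": 0, "slide": [0, 0, -0.5], "turn": [0, 0, 0]},
  {"gripper": 0, "slide": [0, 0, -0.4], "turn": [0, 0, 0]},
  {"gripper": 0, "slide": [0, 0, -0.3], "turn": [0, 0, 0]},
  {"gripper": 0, "slide": [0, 0, -0.2], "turn": [0, 0, 0]},
  {"gripper": 0, "slide": [0, 0, -0.1], "turn": [0, 0, 0]},
  {"gripper": 0, "slide": [0, 0, 0], "turn": [0, 0, 0]},
  {"gripper": 0, "slide": [0, 0, 0], "turn": [0, 0, 0]},
])

```text
t: 17.85
tool_pos: [0.581, -0.0582, 0.3405]
tcp_rot: [-0.0, 0.244, 0.97, -0.0]
ft_force: [-0.2, -0.5, -4.2]
gripper_width: 0.182
grasp_force: 30.0
```

```bash
python3 - <<'E'
from h import *
from plant import manip
import pickle
s=state(manip); print(s['wrist_torque'])
W,T,S=[manip.snapshot(n) for n in('wrist','top','scene')]
pickle.dump((s,W,T,S),open('w4.pkl','wb'))
for n,p,f in(('W',W,True),('T',T,False),('S',S,False)):
    for k,z in(('pan',.045),('carrier',.15)): print(n,k,[(np.round(x['centre'],1),round(x['confidence'],2),at(p,x['centre'],z,f)[:2].round(4)) for x in manip.spot_point(k,p)])
o=np.zeros((600,800,3),np.uint8); o[:420,:560]=W['frame']; c=cv2.resize(S['frame'][130:230,180:330],None,fx=3.2,fy=3.2,interpolation=cv2.INTER_CUBIC); o[280:,320:]=c
cv2.imwrite('pics/w4.png',o)
# pan ellipse from top & scene & previous wrist view
_,W2,T2=pickle.load(open('w2.pkl','rb'))
for n,p,f,(u,v),r in(('W2',W2,True,(106,118),50),('T2',T2,False,(374,205),26)):
    g=cv2.cvtColor(p['frame'],cv2.COLOR_BGR2GRAY); ff=p['frame'].copy(); m=np.zeros((422,562),np.uint8); cv2.floodFill(ff,m,(u,v),0,(6,6,6),(6,6,6),4|cv2.FLOODFILL_MASK_ONLY|(255<<8)); m=m[1:-1,1:-1]; m=cv2.morphologyEx(m,cv2.MORPH_CLOSE,np.ones((9,9)))
    k=max(cv2.findContours(m,0,2)[0],key=cv2.contourArea); h=cv2.convexHull(k); e=cv2.fitEllipse(h); print(n,e,at(p,e[0],.045,f).round(4))
E
```

```text
t 17.85 pos [ 0.581  -0.0582  0.3405] yaw -28.28 tilt [-0.03  0.  ] F [-0.24 -0.52 -4.2 ] g 0.182 30.0
[-0.02548697  0.03142296 -0.05309973]
W pan [(array([130., 223.]), 0.91, array([ 0.5405, -0.3009]))]
W carrier [(array([281.6, 196.7]), 0.94, array([ 0.5896, -0.0613]))]
T pan [(array([375.1, 204.4]), 0.72, array([ 0.5418, -0.3027]))]
T carrier []
S pan [(array([201.2, 190.4]), 0.6, array([ 0.5587, -0.2911]))]
S carrier [(array([352., 264.]), 0.49, array([0.6032, 0.3217]))]
W2 ((106.02884674072266, 117.0741195678711), (71.63383483886719, 91.30987548828125), 7.0901312828063965) [ 0.5427 -0.2913  0.045 ]
T2 ((374.0643615722656, 204.39768981933594), (37.83210754394531, 39.26700210571289), 3.1247777938842773) [ 0.5418 -0.2995  0.045 ]
```

View pics/w4.png

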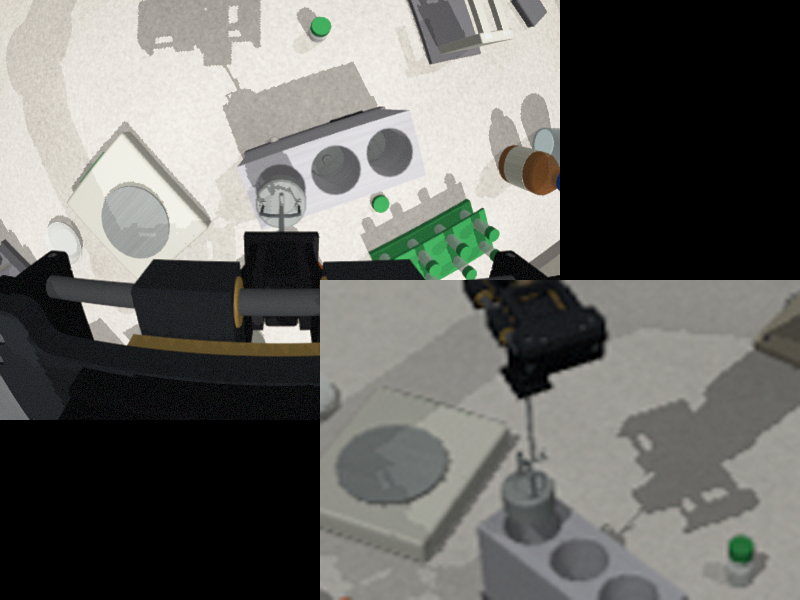

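The carrier hangs upright on the hook just above its well, at wrist (282,200), with the bail caught in the foot. The pan centre is at about (0.5415, −0.2995). I'll carry it over gently.

Emit:
send_rows([
  {"gripper": 0, "slide": [-0.03, -0.1, 0], "turn": [0, 0, 0]},
  {"gripper": 0, "slide": [-0.06, -0.2, 0], "turn": [0, 0, 0]},
  {"gripper": 0, "slide": [-0.1, -0.3, 0], "turn": [0, 0, 0]},
  {"gripper": 0, "slide": [-0.13, -0.4, 0], "turn": [0, 0, 0]},
  {"gripper": 0, "slide": [-0.16, -0.5, 0], "turn": [0, 0, 0]},
  {"gripper": 0, "slide": [-0.19, -0.6, 0], "turn": [0, 0, 0]},
  {"gripper": 0, "slide": [-0.22, -0.7, 0], "turn": [0, 0, 0]},
  {"gripper": 0, "slide": [-0.24, -0.75, 0], "turn": [0, 0, 0]},
  {"gripper": 0, "slide": [-0.24, -0.75, 0], "turn": [0, 0, 0]},
  {"gripper": 0, "slide": [-0.24, -0.75, 0], "turn": [0, 0, 0]},
  {"gripper": 0, "slide": [-0.24, -0.75, 0], "turn": [0, 0, 0]},
  {"gripper": 0, "slide": [-0.24, -0.75, 0], "turn": [0, 0, 0]},
  {"gripper": 0, "slide": [-0.24, -0.75, 0], "turn": [0, 0, 0]},
  {"gripper": 0, "slide": [-0.24, -0.75, 0], "turn": [0, 0, 0]},
  {"gripper": 0, "slide": [-0.24, -0.72, 0], "turn": [0, 0, 0]},
  {"gripper": 0, "slide": [-0.22, -0.7, 0], "turn": [0, 0, 0]},
  {"gripper": 0, "slide": [-0.19, -0.6, 0], "turn": [0, 0, 0]},
  {"gripper": 0, "slide": [-0.16, -0.5, 0], "turn": [0, 0, 0]},
  {"gripper": 0, "slide": [-0.13, -0.4, 0.1], "turn": [0, 0, 0]},
  {"gripper": 0, "slide": [-0.1, -0.3, 0.2], "turn": [0, 0, 0]},
])

```text
t: 20.3
tool_pos: [0.5379, -0.2916, 0.3348]
tcp_rot: [0.0, 0.244, 0.97, -0.0]
ft_force: [0.3, 0.5, -4.8]
gripper_width: 0.181
grasp_force: 30.0
```

Emit:
send_rows([
  {"gripper": 0, "slide": [-0.06, -0.2, 0.3], "turn": [0, 0, 0]},
  {"gripper": 0, "slide": [-0.03, -0.1, 0.4], "turn": [0, 0, 0]},
  {"gripper": 0, "slide": [0, 0, 0.5], "turn": [0, 0, 0]},
  {"gripper": 0, "slide": [0, 0, 0.5], "turn": [0, 0, 0]},
  {"gripper": 0, "slide": [0, 0, 0.5], "turn": [0, 0, 0]},
  {"gripper": 0, "slide": [0, 0, 0.5], "turn": [0, 0, 0]},
  {"gripper": 0, "slide": [0, 0, 0.5], "turn": [0, 0, 0]},
  {"gripper": 0, "slide": [0, 0, 0.4], "turn": [0, 0, 0]},
  {"gripper": 0, "slide": [0, 0, 0.3], "turn": [0, 0, 0]},
  {"gripper": 0, "slide": [0, 0, 0.2], "turn": [0, 0, 0]},
  {"gripper": 0, "slide": [0, 0, 0.1], "turn": [0, 0, 0]},
  {"gripper": 0, "slide": [0, 0, 0], "turn": [0, 0, 0]},
  {"gripper": 0, "slide": [0, 0, 0], "turn": [0, 0, 0]},
])

```text
t: 21.6
tool_pos: [0.5368, -0.2971, 0.2511]
tcp_rot: [0.0, 0.244, 0.97, 0.0]
ft_force: [0.1, 0.6, -3.9]
gripper_width: 0.176
grasp_force: 30.0
```

```bash
python3 - <<'E'
from h import *
from plant import manip
s=state(manip); go(s,(.5365,-.2969,.2267))
W,T=[manip.snapshot(n) for n in('wrist','top')]
for n,p,f in(('W',W,True),('T',T,False)):
    for k,z in(('pan',.045),('carrier',.069)): print(n,k,[(np.round(x['centre'],1),round(x['confidence'],2),at(p,x['centre'],z,f)[:2].round(4)) for x in manip.spot_point(k,p)])
E
```

```text
t 21.60 pos [ 0.5368 -0.2971  0.2511] yaw -28.28 tilt [ 0.03 -0.01] F [ 0.14  0.61 -3.89] g 0.176 30.0
turn z units -0.0 then slide units [0.018 0.004 1.221]
W pan []
W carrier [(array([284.2, 197. ]), 0.73, array([ 0.5451, -0.297 ])), (array([440.7, 256. ]), 0.48, array([ 0.6994, -0.164 ]))]
T pan [(array([374.5, 203.5]), 0.88, array([ 0.5446, -0.3009]))]
T carrier [(array([377.4, 205.8]), 0.37, array([ 0.5358, -0.3051]))]
```

Emit:
send_rows([
  {"gripper": 0, "slide": [0, 0, 0.2], "turn": [0, 0, 0]},
  {"gripper": 0, "slide": [0, 0, 0.2], "turn": [0, 0, 0]},
  {"gripper": 0, "slide": [0, 0, 0.2], "turn": [0, 0, 0]},
  {"gripper": 0, "slide": [0, 0, 0.2], "turn": [0, 0, 0]},
  {"gripper": 0, "slide": [0, 0, 0.1], "turn": [0, 0, 0]},
  {"gripper": 0, "slide": [0, 0, 0.1], "turn": [0, 0, 0]},
  {"gripper": 0, "slide": [0, 0, 0.05], "turn": [0, 0, 0]},
  {"gripper": 0, "slide": [0, 0, 0.05], "turn": [0, 0, 0]},
  {"gripper": 0, "slide": [0, 0, 0.05], "turn": [0, 0, 0]},
  {"gripper": 0, "slide": [0, 0, 0.05], "turn": [0, 0, 0]},
  {"gripper": 0, "slide": [0, 0, 0.05], "turn": [0, 0, 0]},
  {"gripper": 0, "slide": [0, 0, 0.05], "turn": [0, 0, 0]},
  {"gripper": 0, "slide": [0, 0, 0], "turn": [0, 0, 0]},
])

```text
t: 23.2
tool_pos: [0.5367, -0.2972, 0.2249]
tcp_rot: [0.0, 0.244, 0.97, -0.0]
ft_force: [0.3, 0.6, -0.4]
gripper_width: 0.182
grasp_force: 30.0
```

Emit:
send_rows([
  {"gripper": 0, "slide": [0, 0, 0.1], "turn": [0, 0, 0]},
  {"gripper": 0, "slide": [0, 0, 0.15], "turn": [0, 0, 0]},
  {"gripper": 0, "slide": [0, 0, 0.15], "turn": [0, 0, 0]},
  {"gripper": 0, "slide": [0, 0, 0.15], "turn": [0, 0, 0]},
  {"gripper": 0, "slide": [0, 0, 0.15], "turn": [0, 0, 0]},
  {"gripper": 0, "slide": [0, 0, 0], "turn": [0, 0, 0]},
  {"gripper": 0, "slide": [-0.1, 0, 0], "turn": [0, 0, 0]},
  {"gripper": 0, "slide": [-0.1, 0, 0], "turn": [0, 0, 0]},
  {"gripper": 0, "slide": [-0.1, 0, 0], "turn": [0, 0, 0]},
  {"gripper": 0, "slide": [-0.05, 0, 0], "turn": [0, 0, 0]},
  {"gripper": 0, "slide": [0, 0, 0], "turn": [0, 0, 0]},
  {"gripper": 0, "slide": [0, 0, 0], "turn": [0, 0, 0]},
  {"gripper": 0, "slide": [0.1, 0, 0], "turn": [0, 0, 0]},
  {"gripper": 0, "slide": [0.1, 0, 0], "turn": [0, 0, 0]},
  {"gripper": 0, "slide": [0.1, 0, 0], "turn": [0, 0, 0]},
  {"gripper": 0, "slide": [0, 0, 0], "turn": [0, 0, 0]},
  {"gripper": 0, "slide": [0, 0, 0], "turn": [0, 0, 0]},
])

```text
t: 24.9
tool_pos: [0.5375, -0.2974, 0.2109]
tcp_rot: [0.0, 0.244, 0.97, 0.0]
ft_force: [-0.7, -0.0, -1.3]
gripper_width: 0.183
grasp_force: 30.0
```

```bash
python3 - <<'E'
from h import *
from plant import manip
s=state(manip)
W,T,S=[manip.snapshot(n) for n in('wrist','top','scene')]
o=np.zeros((600,800,3),np.uint8)
U=np.clip(proj(W,s['tool_pos']+[0,0,-.15],True)[0].astype(int),[60,55],[500,364]); print(U)
o[:550,:600]=cv2.resize(W['frame'][145:255,225:345],None,fx=5,fy=5,interpolation=cv2.INTER_CUBIC)
o[280:,480:]=cv2.resize(S['frame'][135:215,170:250],(320,320),interpolation=cv2.INTER_CUBIC)
cv2.imwrite('pics/w5.png',o)
E
```

```text
t 24.90 pos [ 0.5375 -0.2974  0.2109] yaw -28.27 tilt [0.01 0.01] F [-0.71 -0.   -1.26] g 0.183 30.0
[280 198]
```

View pics/w5.png

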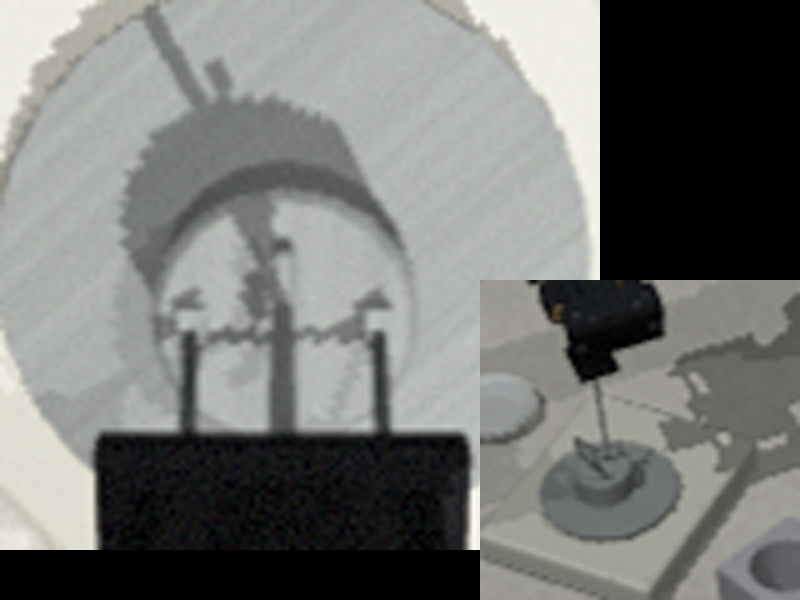

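The carrier stands on the pan. The bail has fallen to the far side, with its legs at crop (187,385) and (380,385), and the rod and near lip are free at (283,245). I'll raise the hook clear.

Emit:
send_rows([
  {"gripper": 0, "slide": [0, 0, -0.1], "turn": [0, 0, 0]},
  {"gripper": 0, "slide": [0, 0, -0.15], "turn": [0, 0, 0]},
  {"gripper": 0, "slide": [0, 0, -0.2], "turn": [0, 0, 0]},
  {"gripper": 0, "slide": [0, 0, -0.2], "turn": [0, 0, 0]},
  {"gripper": 0, "slide": [0, 0, -0.2], "turn": [0, 0, 0]},
  {"gripper": 0, "slide": [0, 0, -0.2], "turn": [0, 0, 0]},
  {"gripper": 0, "slide": [0, 0, -0.2], "turn": [0, 0, 0]},
  {"gripper": 0, "slide": [0, 0, -0.2], "turn": [0, 0, 0]},
  {"gripper": 0, "slide": [0, 0, 0], "turn": [0, 0, 0]},
  {"gripper": 0, "slide": [0, 0, 0], "turn": [0, 0, 0]},
])

```text
t: 26.05
tool_pos: [0.5376, -0.2975, 0.2398]
tcp_rot: [0.0, 0.244, 0.97, 0.0]
ft_force: [0.4, -0.3, -1.0]
gripper_width: 0.18
grasp_force: 30.0
```

```bash
python3 - <<'E'
from h import *
from plant import manip
s=state(manip)
W=manip.snapshot('wrist')
for k,z in(('carrier',.045),('bail_axis',.073)): print(k,[(np.round(x['centre'],1),round(x['confidence'],2),at(W,x['centre'],z,True)[:2].round(4)) for x in manip.spot_point(k,W)])
E
```

```text
t 26.05 pos [ 0.5376 -0.2975  0.2398] yaw -28.27 tilt [0. 0.] F [ 0.44 -0.34 -1.03] g 0.180 30.0
carrier [(array([281.9, 195.7]), 0.88, array([ 0.5465, -0.3003]))]
bail_axis [(array([279.8, 199.1]), 0.73, array([ 0.5418, -0.3003]))]
```

Emit:
send_rows([
  {"gripper": 0, "slide": [0, 0, -0.6], "turn": [0, 0, 0]},
  {"gripper": 0, "slide": [0, 0, -1], "turn": [0, 0, -0.6]},
  {"gripper": 0, "slide": [0, 0, -1], "turn": [0, 0, -0.8]},
  {"gripper": 0, "slide": [0, 0, -1], "turn": [0, 0, -0.8]},
  {"gripper": 0, "slide": [0, 0, -0.9], "turn": [0, 0, -0.8]},
  {"gripper": 0, "slide": [0, 0, -0.5], "turn": [0, 0, -0.62]},
  {"gripper": 0, "slide": [0.1, 0.4, 0], "turn": [0, 0, 0]},
  {"gripper": 0, "slide": [0.26, 1, 0], "turn": [0, 0, 0]},
  {"gripper": 0, "slide": [0.26, 1, 0], "turn": [0, 0, 0]},
  {"gripper": 0, "slide": [0.26, 1, 0], "turn": [0, 0, 0]},
  {"gripper": 0, "slide": [0.26, 1, 0], "turn": [0, 0, 0]},
  {"gripper": 0, "slide": [0.26, 1, 0], "turn": [0, 0, 0]},
  {"gripper": 0, "slide": [0.26, 1, 0], "turn": [0, 0, 0]},
  {"gripper": 0, "slide": [0.26, 1, 0], "turn": [0, 0, 0]},
  {"gripper": 0, "slide": [0.26, 1, 0], "turn": [0, 0, 0]},
  {"gripper": 0, "slide": [0.26, 1, 0], "turn": [0, 0, 0]},
  {"gripper": 0, "slide": [0.26, 1, 0], "turn": [0, 0, 0]},
  {"gripper": 0, "slide": [0.26, 1, 0], "turn": [0, 0, 0]},
  {"gripper": 0, "slide": [0.26, 1, 0], "turn": [0, 0, 0]},
  {"gripper": 0, "slide": [0.26, 1, 0], "turn": [0, 0, 0]},
])

```text
t: 28.2
tool_pos: [0.5158, -0.02, 0.3395]
tcp_rot: [-0.0, 0.089, 0.996, 0.0]
ft_force: [-0.6, 0.1, -0.2]
gripper_width: 0.184
grasp_force: 30.0
```

Emit:
send_rows([
  {"gripper": 0, "slide": [0.26, 1, 0], "turn": [0, 0, 0]},
  {"gripper": 0, "slide": [0.26, 1, 0], "turn": [0, 0, 0]},
  {"gripper": 0, "slide": [0.26, 1, 0], "turn": [0, 0, 0]},
  {"gripper": 0, "slide": [0.26, 1, 0], "turn": [0, 0, 0]},
  {"gripper": 0, "slide": [0.26, 1, 0], "turn": [0, 0, 0]},
  {"gripper": 0, "slide": [0.26, 1, 0], "turn": [0, 0, 0]},
  {"gripper": 0, "slide": [0.26, 1, 0], "turn": [0, 0, 0]},
  {"gripper": 0, "slide": [0.26, 1, 0], "turn": [0, 0, 0]},
  {"gripper": 0, "slide": [0.26, 1, 0], "turn": [0, 0, 0]},
  {"gripper": 0, "slide": [0.26, 1, 0], "turn": [0, 0, 0]},
  {"gripper": 0, "slide": [0.26, 1, 0], "turn": [0, 0, 0]},
  {"gripper": 0, "slide": [0.26, 1, 0], "turn": [0, 0, 0]},
  {"gripper": 0, "slide": [0.26, 1, 0], "turn": [0, 0, 0]},
  {"gripper": 0, "slide": [0.26, 1, 0], "turn": [0, 0, 0]},
  {"gripper": 0, "slide": [0.1, 0.4, 0], "turn": [0, 0, 0]},
  {"gripper": 0, "slide": [0, 0, 0], "turn": [0, 0, 0]},
  {"gripper": 0, "slide": [0, 0, 0], "turn": [0, 0, 0]},
  {"gripper": 0, "slide": [0, 0, 0], "turn": [0, 0, 0]},
])

```text
t: 30.0
tool_pos: [0.494, 0.274, 0.34]
tcp_rot: [0.0, 0.09, 0.996, -0.0]
ft_force: [0.1, -0.6, 0.2]
gripper_width: 0.186
grasp_force: 30.0
```

```bash
python3 - <<'E'
from h import *
from plant import manip
s=state(manip); go(s,(.4921,.2833,.1573),-10.17)
E
```

```text
t 30.00 pos [0.494 0.274 0.34 ] yaw -10.29 tilt [ 0.02 -0.01] F [ 0.1  -0.59  0.22] g 0.186 30.0
turn z units -0.023 then slide units [0.175 0.441 9.135]
```

Emit:
send_rows([
  {"gripper": 0, "slide": [0.17, 0.44, 0.5], "turn": [0, 0, -0.02]},
  {"gripper": 0, "slide": [0, 0, 1], "turn": [0, 0, 0]},
  {"gripper": 0, "slide": [0, 0, 0.6], "turn": [0, 0, 0]},
  {"gripper": 0, "slide": [0, 0, 0], "turn": [0, 0, 0]},
  {"gripper": 0, "slide": [0, 0, 0], "turn": [0, 0, 0]},
  {"gripper": 0, "slide": [0, 0, 0], "turn": [0, 0, 0]},
])

```text
t: 30.6
tool_pos: [0.4922, 0.2846, 0.2987]
tcp_rot: [0.0, 0.088, 0.996, 0.0]
ft_force: [0.1, 0.7, -0.5]
gripper_width: 0.178
grasp_force: 30.0
```

```bash
python3 - <<'E'
from h import *
from plant import manip
s=state(manip); go(s,(.4921,.2833,.1573),-10.17)
E
```

```text
t 30.60 pos [0.4922 0.2846 0.2987] yaw -10.09 tilt [0.06 0.05] F [ 0.13  0.72 -0.46] g 0.178 30.0
turn z units 0.016 then slide units [-7.000e-03 -6.700e-02  7.072e+00]
```

Emit:
send_rows([
  {"gripper": 0, "slide": [0, -0.05, 0.4], "turn": [0, 0, 0]},
  {"gripper": 0, "slide": [0, 0, 0.7], "turn": [0, 0, 0]},
  {"gripper": 0, "slide": [0, 0, 0.7], "turn": [0, 0, 0]},
  {"gripper": 0, "slide": [0, 0, 0.7], "turn": [0, 0, 0]},
  {"gripper": 0, "slide": [0, 0, 0.7], "turn": [0, 0, 0]},
  {"gripper": 0, "slide": [0, 0, 0.7], "turn": [0, 0, 0]},
  {"gripper": 0, "slide": [0, 0, 0.7], "turn": [0, 0, 0]},
  {"gripper": 0, "slide": [0, 0, 0.7], "turn": [0, 0, 0]},
  {"gripper": 0, "slide": [0, 0, 0.6], "turn": [0, 0, 0]},
  {"gripper": 0, "slide": [0, 0, 0.4], "turn": [0, 0, 0]},
  {"gripper": 0, "slide": [0, 0, 0.25], "turn": [0, 0, 0]},
  {"gripper": 0, "slide": [0, 0, 0.15], "turn": [0, 0, 0]},
  {"gripper": 0, "slide": [0, 0, 0], "turn": [0, 0, 0]},
  {"gripper": 0, "slide": [0, 0, 0], "turn": [0, 0, 0]},
])

```text
t: 32.0
tool_pos: [0.4919, 0.2837, 0.1643]
tcp_rot: [0.0, 0.088, 0.996, 0.0]
ft_force: [0.1, 0.1, -0.7]
gripper_width: 0.177
grasp_force: 30.0
```

```bash
python3 - <<'E'
from h import *
from plant import manip
s=state(manip); go(s,(.4921,.2833,.1573),-10.17)
E
```

```text
t 32.00 pos [0.4919 0.2837 0.1643] yaw -10.08 tilt [0.04 0.03] F [ 0.08  0.09 -0.67] g 0.177 30.0
turn z units 0.019 then slide units [-0.012 -0.019  0.351]
```

Emit:
send_rows([
  {"gripper": 0, "slide": [0, 0, 0.2], "turn": [0, 0, 0]},
  {"gripper": 0, "slide": [0, 0, 0.1], "turn": [0, 0, 0]},
  {"gripper": 0, "slide": [0, 0, 0.05], "turn": [0, 0, 0]},
  {"gripper": 0, "slide": [0, 0, 0], "turn": [0, 0, 0]},
  {"gripper": 0, "slide": [0, 0, 0], "turn": [0, 0, 0]},
])

```text
t: 32.5
tool_pos: [0.4917, 0.2836, 0.1572]
tcp_rot: [0.0, 0.088, 0.996, 0.0]
ft_force: [-2.3, -0.6, 6.3]
gripper_width: 0.18
grasp_force: 30.0
```

Emit:
send_rows([
  {"gripper": 0.25, "slide": [0, 0, 0], "turn": [0, 0, 0]},
  {"gripper": 0.4, "slide": [0, 0, 0], "turn": [0, 0, 0]},
  {"gripper": 0.6, "slide": [0, 0, 0], "turn": [0, 0, 0]},
  {"gripper": 0.8, "slide": [0, 0, 0], "turn": [0, 0, 0]},
  {"gripper": 0.8, "slide": [0, 0, 0], "turn": [0, 0, 0]},
  {"gripper": 0.8, "slide": [0, 0, 0], "turn": [0, 0, 0]},
  {"gripper": 0.8, "slide": [0, 0, 0], "turn": [0, 0, 0]},
])

```text
t: 33.2
tool_pos: [0.4917, 0.2836, 0.1568]
tcp_rot: [-0.0, 0.088, 0.996, 0.0]
ft_force: [-0.5, 1.4, 1.2]
gripper_width: 0.707
grasp_force: 0.0
```

Seated, with Fz at +6 N before release, and the fingers are now open. I'll raise the gripper straight up and verify.

Emit:
send_rows([
  {"gripper": 0.8, "slide": [0, 0, -0.3], "turn": [0, 0, 0]},
  {"gripper": 0.8, "slide": [0, 0, -0.6], "turn": [0, 0, 0]},
  {"gripper": 0.8, "slide": [0, 0, -1], "turn": [0, 0, 0]},
  {"gripper": 0.8, "slide": [0, 0, -1], "turn": [0, 0, 0]},
  {"gripper": 0.8, "slide": [0, 0, -1], "turn": [0, 0, 0]},
  {"gripper": 0.8, "slide": [0, 0, -1], "turn": [0, 0, 0]},
  {"gripper": 0.8, "slide": [0, 0, -1], "turn": [0, 0, 0]},
  {"gripper": 0.8, "slide": [0, 0, -1], "turn": [0, 0, 0]},
  {"gripper": 0.8, "slide": [0, 0, -0.4], "turn": [0, 0, 0]},
  {"gripper": 0.8, "slide": [0, 0, 0], "turn": [0, 0, 0]},
  {"gripper": 0.8, "slide": [0, 0, 0], "turn": [0, 0, 0]},
])

```text
t: 34.3
tool_pos: [0.4915, 0.2834, 0.3023]
tcp_rot: [-0.0, 0.088, 0.996, -0.0]
ft_force: [-1.6, -0.5, 0.1]
gripper_width: 0.797
grasp_force: 0.0
```

```bash
python3 - <<'E'
from h import *
from plant import manip
s=state(manip)
W,T,S=[manip.snapshot(n) for n in('wrist','top','scene')]
for n,p,f in(('W',W,True),('T',T,False),('S',S,False)):
    for k,z in(('hook',.13),('carrier',.045),('bail_axis',.073)): print(n,k,[(np.round(x['centre'],1),round(x['confidence'],2),at(p,x['centre'],z,f)[:2].round(4)) for x in manip.spot_point(k,p)])
o=np.zeros((520,800,3),np.uint8)
U=proj(W,[[.493,.2835,.13]],True)[0].astype(int); print(U)
u,v=np.clip(U,[55,60],[500,355]); o[:,:400]=cv2.resize(W['frame'][v-60:v+70,u-50:u+50],(400,520),interpolation=cv2.INTER_CUBIC)
o[:300,400:]=cv2.resize(S['frame'][155:230,165:265],(400,300),interpolation=cv2.INTER_CUBIC)
o[300:,400:]=cv2.resize(T['frame'][170:240,320:460],(400,220)[:2],interpolation=cv2.INTER_CUBIC)
cv2.imwrite('pics/end.png',o)
E
```

```text
t 34.30 pos [0.4915 0.2834 0.3023] yaw -10.08 tilt [-0.03 -0.01] F [-1.62 -0.46  0.11] g 0.797 0.0
W hook []
W carrier []
W bail_axis []
T hook []
T carrier [(array([375.6, 208.3]), 0.79, array([ 0.5299, -0.3043]))]
T bail_axis [(array([377.3, 202. ]), 0.79, array([ 0.547, -0.304]))]
S hook [(array([359.5, 236.8]), 0.79, array([0.491 , 0.2831]))]
S carrier [(array([200.7, 188. ]), 0.57, array([ 0.551 , -0.3004])), (array([203.5, 191.5]), 0.5, array([ 0.5581, -0.281 ]))]
S bail_axis [(array([200.5, 182.5]), 0.51, array([ 0.5506, -0.297 ]))]
[280 193]
```

View pics/end.png

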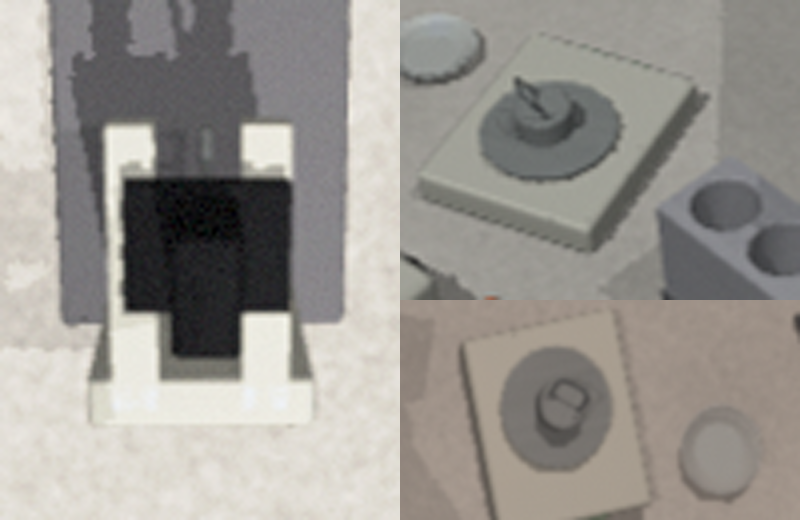

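The hook hangs level on both prongs, with the collar at crop (207,245). The carrier stands upright near the middle of the pan at (548,110), with its bail fallen and free.

```bash
python3 -c "
from plant import manip
print(manip.hand_in())"
```

```text
the job is handed in; nothing more can be done
None
```

The carrier is out of its well and stands upright on the balance pan, the hook is back on its stand, and I handed the job in at about 34 s of the 72 s allowed; no verdict was returned.

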